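# Cucumber end through the compost flap

### The arm

A 6-joint arm with a two-finger parallel gripper is mounted at the origin on the work surface. World frame = base frame: x ahead of the robot, y to its left, z up, the work surface at z = 0. Lengths are in mm, angles in rad, forces in N, time in s.
With the tool pointing down it reaches from about 400 to 925 mm from the base axis. Payload 12.5 kg.
Tool frame: the origin (TCP) lies at the very end of the fingers, on their centre line; the grasp point (between the pads) lies 19 mm behind it; z points along the fingers, y is the direction in which the jaws open and shut (so a half turn about z gives the same grasp; the last joint's range is limited). The gripper opens to 95 mm and grips with 3 to 60 N. Pads are 20 mm wide; open, the fingers measure 119 mm over their backs; the gripper's body (75 mm by 180 mm) begins 59 mm behind the grasp point.
Start: joints at [1.007, 0.491, 1.559, -0, 1.092, -0.106], TCP at [276.222, 560.668, 214.661] pointing down, gripper open.
Joint ranges: [-3.1, 3.1], [-0.84, 2.19], [0.05, 2.79], [-1.13, 4.28], [0.06, 2.93], [-2.69, 2.69]. Speed limits (rad/s): [2.22, 2.22, 2.79, 3.14, 3.14, 3.14].

### API

Orientations are given as [roll, pitch, yaw] about the fixed x, y, z axes, in that order (R = Rz(yaw) Ry(pitch) Rx(roll)).
In Python, from cell import env gives the robot as it stands. The module is installed in compiled form; this text tells all that it offers.
- The arm moves only by the tool arm_command, never from a script. Its argument "deltas" is a list that holds one entry, the list of rows, each a list of 5 numbers: the closure, from 0 (fully open) to 1 (shut), then the shift along the world's x, y, z as a fraction of full scale, then the turn about the world's z as a fraction of full scale. In form: [[[grip, dx, dy, dz, twist], ...]]. A call has 1 to 12 rows; each row shifts and turns the pose as measured when the row begins; what a row does not reach is not made up. Full scale, the value 1, is 100 mm for a shift and pi/4 rad for a turn. A row lasts 1/12 s, in which the tool goes at most 41.7 mm and 7.16 degrees, less where a joint would pass 70% of its speed; a pose out of reach is approached as far as the arm can. A call with a number of a shift or a turn outside -1 to 1 is refused whole. A call with a gripper value outside its range is refused whole. The fingers move at their own pace and stop on an object; the grip force is fixed at half the most. Time passes only in rows, so rows that do not move let the fingers close. It gives the time, the measured TCP pose, the force and the opening at its end, in the units of the state.
- env.state(): the state, without advancing time (a new reading comes with each control period).
- env.read_camera(name): name is "side" or "top"; returns a dict with "frame" (400x640x3 uint8, red, green, blue), "fx", "fy", "cx", "cy" (pixels), "k1" (the pictures are not rectified: a ray, as slopes to the right and down, at radius r is drawn at 1 + k1 r^2 times it, then the intrinsics apply), "R" (3x3) and "t" (3): a world point X has camera coordinates R X + t. Camera axes: x right, y down, z forward; pixel columns grow to the right and rows downward; lengths in mm; the calibration is good to about 2 mm. A picture is of the moment at which its call begins. There is no depth.
- env.job_done(): hands the job in, once; it reports no verdict.
The state is a dict: "t": time; "joints": joint angles; "qvel": joint speeds; "tau": joint torques, N m; "eef_pos": TCP position; "tcp_rot": TCP orientation; "ft_force": force on the tool from outside, world axes, zero at the start; "moment": the same for the moment, N m; "opening": opening from 0.0 (shut) to 1.0 (fully open).
Only numpy, scipy, OpenCV 4.12 (cv2) and the standard library are available. Lean on these libraries where they do the work, as an engineer would, in place of code of your own. Each camera call takes 0.05 s, during which the arm holds its last target.

### The job

Put the cucumber end standing on the prep board into the green compost bin without picking it up: push the bin's green spring flap open with one finger, and while that flap is held open push the cucumber end along the board and through the gateway with the other finger until it drops into the bin, then come away so that the flap swings shut. Do not pinch, lift or tip over the cucumber end on the board and do not let it press against the flap; the grey flap stays shut and everything else is left where it is.

Things in the scene. Friction and masses are not known exactly. Their poses are not given: they have to be found in the camera images.
- cucumber: The cucumber end: a rigid dark green upright cylinder with a pale cut top, 34 mm in diameter and 34 mm tall, about 30 g, standing on the bamboo board in front of the green flap, 85 to 115 mm on the robot's side of it. Origin at its centre (17 mm above the board), z up.
- compost_sill (a point): Middle of the green bin's sill, level with the board's top (90 mm above the counter). x points level through the gateway into the bin, y to the left along the sill, z up. The gateway is 110 mm wide (y -55 to +55 mm) between steel posts 45 mm tall, shut by the flap; nothing spans it overhead, so fingers can pass through it from above.
- compost_floor (a point): Middle of the green bin's inner floor, 105 mm beyond the sill and 83 mm below it. From the sill on, the bin is an open pit 150 mm wide and 210 mm long; its 5 mm walls rise 45 mm above board level, and a hood at that height covers only its last 60 mm.
- board: Raised bamboo prep board, fixed, 250 x 500 mm, top 90 mm above the counter. Origin on the counter under the middle of its far edge; x away from the robot. The two bins adjoin that far edge at y = +90 and -90 mm, green left or green right.
- compost_flap (a joint): Angle of the green flap: 0 shut, up to 1.45 as it swings into the bin. Panel 102 mm wide, 5 mm thick, from 6 to 42 mm above board level, on an upright hinge at the gateway's left post (4 mm beyond the sill, y = +53 mm), free edge on the right. A spring always shuts it: 0.05 N m when shut, 0.13 N m fully open (1 to 3 N at a finger). Light green.
- compost_flap_edge (a point): Middle of the green flap's free edge, 103 mm from the hinge, 24 mm above board level. Moves with the flap.
- waste_sill (a point): The same point and axes on the grey bin with the grey flap, which is otherwise alike; it is not to be used.
- waste_flap (a joint): Angle of the light grey flap, 0 shut; to be left shut.
- jar_cap: Bystander: brass jar cap with a red top, 42 mm across and 14 mm tall, on the board before the grey flap. Origin under its centre.
- pepper: Bystander: whole red pepper standing on the board near one end, 74 mm across, 86 mm tall with its stalk. Origin under its centre.
- avocado: Bystander: dark avocado half, cut face down on the board near one end, 70 mm across, 33 mm tall. Origin under its centre.
- knife: Bystander: kitchen knife lying on the counter, 275 mm long, black handle; blade towards its own +x.
- glass_bowl: Bystander: glass bowl on the counter, 170 mm across, 75 mm tall. Origin under its centre.
- sponge: Bystander: orange sponge on the counter, 75 x 110 x 28 mm. Origin under its centre.
- mug: Bystander: blue mug on the counter, 80 mm across, 90 mm tall. Origin under its centre.

How it is judged (in metres and radians):
On the way, in this order (a step that is already met when the one before it is completed fails the run):
1. a finger holds the green flap open while the cucumber end still stands on the board outside (value of joint compost_flap above 0.3 rad and contact force between the fingers and compost_flap above 0.1 N and x of cucumber in the frame of compost_sill below -0.005 m), for 0.1 s.
2. the cucumber end has dropped past the sill into the bin with the flap still open (x of cucumber in the frame of compost_sill between 0.005 and 0.205 m and y of cucumber in the frame of compost_sill between -0.075 and 0.075 m and z of cucumber in the frame of compost_sill below -0.03 m and value of joint compost_flap above 0.3 rad), for 0.05 s.
At the end, for the whole second after the job is handed in: The cucumber end lies at rest inside the green bin (centre at least 30 mm below board level), both flaps are shut (within 0.08 rad), and every bystander is within 20 mm of where it began (x of cucumber in the frame of compost_sill between 0.005 and 0.205 m and y of cucumber in the frame of compost_sill between -0.075 and 0.075 m and z of cucumber in the frame of compost_sill below -0.03 m and linear speed of cucumber below 0.03 m/s and value of joint each of compost_flap, waste_flap below 0.08 rad and distance of each of jar_cap, pepper, avocado, knife, glass_bowl, sponge, mug from where it was at the start of the episode below 0.02 m); the robot touches nothing.
It fails at once if the cucumber end is lifted off the board (by more than 12 mm) (z of cucumber in the frame of compost_sill above 0.029 m).
It fails at once if the cucumber end is tipped over (by more than 35 degrees) while still on the board (angle between cucumber's own z axis and vertical above 0.61 rad and x of cucumber in the frame of compost_sill below -0.01 m).
It fails at once if the cucumber end is pinched or shoved hard by the fingers (over 5 N) (contact force between the fingers and cucumber above 5 N).
It fails at once if the cucumber end presses on the green flap (over 0.5 N) (contact force between cucumber and compost_flap above 0.5 N).
It fails at once if the grey flap is pushed open or a bystander is moved by more than 20 mm (value of joint waste_flap above 0.15 rad or distance of any of jar_cap, pepper, avocado, knife, glass_bowl, sponge, mug from where it was at the start of the episode above 0.02 m).
It also fails if it takes over 35 s, if anything falls off the work surface, if the arm or the gripper's body presses on something with over 40 N, if the wrist force passes 120 N, or if a joint passes its speed limit or range.

## Working session

There is one attempt and no reset: what is moved stays moved. The work goes in short steps, Python scripts to look and compute and a tool call to move; the robot and the scene stay as the last step left them, time stands still between calls to the robot, and variables do not carry over. Pictures are saved under pics/ and viewed, and the job is handed in when it is done.

Besides the shell and the picture viewer there is one more tool, called after "Call:" in YAML: its name, and indented under it one key for each argument. arm_command: Moves the arm, as the interface text tells. Its arguments: {"type":"object","properties":{"deltas":{"type":"array","items":{"type":"array","items":{"type":"array","items":{"type":"number","minimum":-1,"maximum":1}}}}},"required":["deltas"]}

```bash
mkdir -p pics; cat > h.py <<'E'
import numpy as np, cv2
from cell import env
def cam(n):
    return env.read_camera(n)
def save(c,name): cv2.imwrite('pics/'+name,c['frame'][:,:,::-1])
def ray(c,u,v):
    K=np.array([[c['fx'],0,c['cx']],[0,c['fy'],c['cy']],[0,0,1.]])
    xd=np.array([(u-c['cx'])/c['fx'],(v-c['cy'])/c['fy']]); x=xd.copy()
    for _ in range(30): x=xd/(1+c['k1']*(x@x))
    R=np.array(c['R']);t=np.array(c['t'])
    return -R.T@t, R.T@np.array([x[0],x[1],1])
def onz(c,u,v,z):
    o,d=ray(c,u,v); return o+d*(z-o[2])/d[2]
def proj(c,X):
    p=np.array(c['R'])@np.array(X,float)+np.array(c['t']); s=p[:2]/p[2]; s=s*(1+c['k1']*(s@s))
    return s[0]*c['fx']+c['cx'], s[1]*c['fy']+c['cy']
E
python3 - <<'E'
from h import *
for n in('top','side'):
    c=cam(n); save(c,n+'0.png'); print(n,c['fx'],c['k1'],-np.array(c['R']).T@c['t'],np.round(c['R'],2).tolist())
s=env.state(); print(s)
E
```

```text
top 442.530052744639 -0.12214757086050806 [ 452.2703017     2.1425668  1623.30106339] [[-0.01, -1.0, -0.0], [-1.0, 0.01, -0.07], [0.07, 0.0, -1.0]]
side 416.2735194444044 0.026265149243214554 [ 238.77158876 -998.60507664  712.46046327] [[0.95, -0.31, 0.0], [-0.16, -0.5, -0.85], [0.26, 0.81, -0.52]]
{'t': 0.1, 'joints': array([ 1.00742261e+00,  4.91498677e-01,  1.55935960e+00,  7.53069772e-06,
        1.09168013e+00, -1.05603530e-01]), 'qvel': array([-0.00014355, -0.00179406, -0.00131076,  0.00020666,  0.0024209 ,
        0.00079256]), 'tau': array([ 2.31033628e-03, -6.13630557e+01, -2.58601588e+01,  6.94120070e-02,
        4.70639358e-02,  2.15965451e-05]), 'eef_pos': array([276.09341395, 560.49432021, 214.13050814]), 'tcp_rot': array([-3.14065287e+00, -1.06331464e-04,  2.68381895e+00]), 'ft_force': array([ 0.98993584, -0.16716994, -0.06520082]), 'moment': array([-0.0193558 , -0.05183929, -0.00526881]), 'opening': 0.9987241211915084}
```

View pics/top0.png

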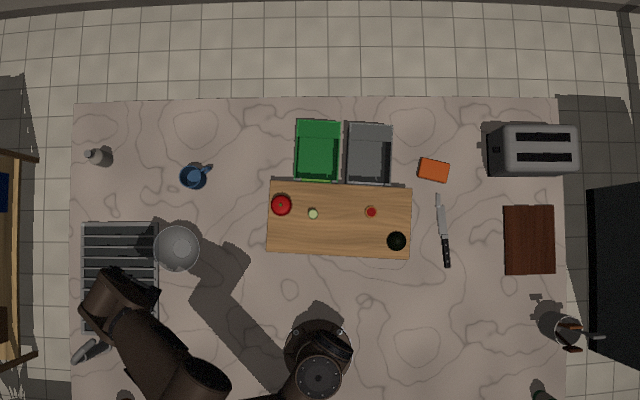

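View pics/side0.png

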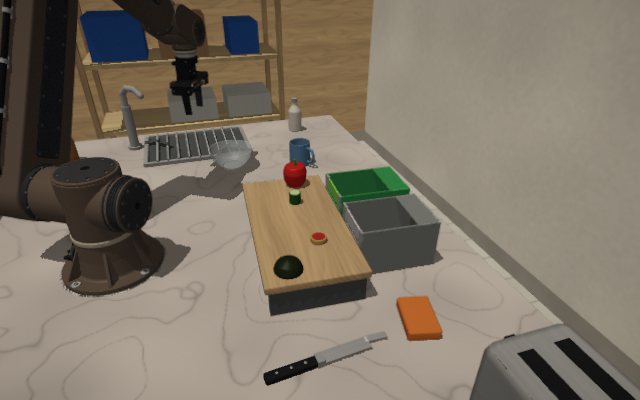

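The top view shows the cucumber at about (313,213), the green bin on the left at about (318,150), the cap at (371,212), and the pepper at (281,205). I'll zoom in and measure.

```bash
python3 - <<'E'
from h import *
c=cam('top'); f=c['frame']
cv2.imwrite('pics/topz.png',cv2.resize(f[110:265,255:425],None,fx=4.6,fy=3.8*1.0,interpolation=cv2.INTER_CUBIC)[:,:,::-1][:600])
d=cam('side');cv2.imwrite('pics/sidez.png',cv2.resize(d['frame'][150:310,235:445],None,fx=3.7,fy=3.7,interpolation=cv2.INTER_CUBIC)[:,:,::-1])
hsv=cv2.cvtColor(f,cv2.COLOR_RGB2HSV)
# board: tan
def cc(m,name):
    n,l,s,ce=cv2.connectedComponentsWithStats(m.astype(np.uint8))
    for i in range(1,n):
        if s[i,4]>15: print(name,s[i],ce[i])
    return l
H,S,V=[hsv[...,i].astype(int) for i in range(3)]
print(f[213,313],f[230,330],f[140,318],f[180,318])
m=np.zeros(H.shape,bool);m[175:265,260:418]=1
b=(S>75)&(H>8)&(H<28)&m
cc(b,'board')
cnt=max(cv2.findContours(b.astype(np.uint8),0,2)[0],key=cv2.contourArea)
r=cv2.minAreaRect(cnt);bp=cv2.boxPoints(r);print(r)
ap=cv2.approxPolyDP(cv2.convexHull(cnt),4,True)[:,0]
for p in list(bp)+list(ap): print(p,onz(c,*p,90).round(1))
cu=m&(H>28)&(H<70)&(V>120);l=cc(cu,'cuc')
red=m&((H<6)|(H>172))&(S>140);cc(red,'red')
g=(H>45)&(H<75)&(S>120)&(V>60);cc(g,'green')
E
```

```text
[158 163 116] [143 112  77] [42 98 51] [ 96 131  60]
board [ 266  180  146   80 9504] [339.33543771 219.53808923]
((338.9043884277344, 219.42311096191406), (143.56581115722656, 72.11094665527344), 3.2704880237579346)
[265.18146 251.32466] [373.6 176.2  90. ]
[269.29535 179.33116] [623.6 161.   90. ]
[412.62732 187.52156] [ 590.  -339.6   90. ]
[408.51343 259.51508] [ 339.8 -319.9   90. ]
[270 180] [621.2 158.5  90. ]
[411 188] [ 588.4 -333.8   90. ]
[408 259] [ 341.6 -318.1   90. ]
[267 251] [374.7 169.9  90. ]
cuc [302 179  27   3  37] [315.40540541 179.72972973]
cuc [309 210   9   8  55] [312.69090909 213.61818182]
red [271 195  21  21 324] [280.77469136 204.93518519]
red [367 208   9   8  58] [370.86206897 211.5       ]
green [ 294  120   46   58 2067] [316.05418481 145.90227383]
green [337 158   1  17  17] [337. 166.]
green [302 178   8   4  19] [304.57894737 179.57894737]
green [312 179  15   4  29] [319.17241379 180.44827586]
```

View pics/topz.png

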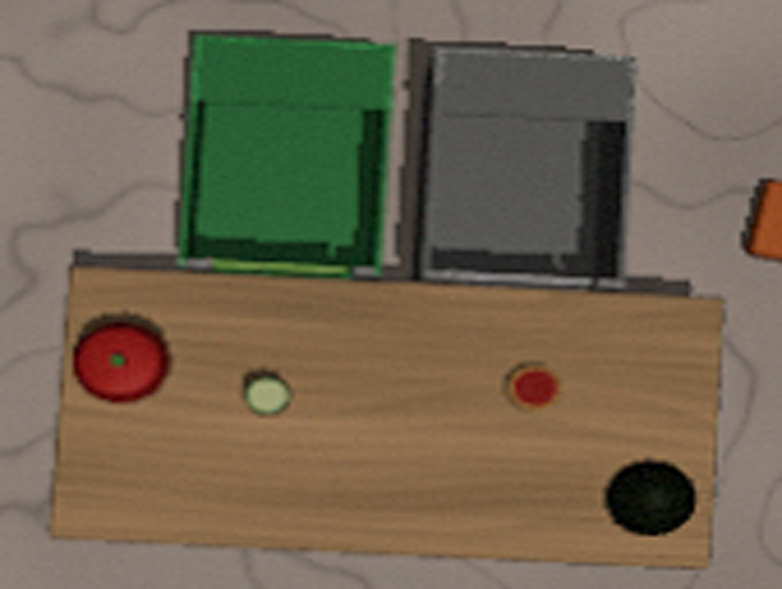

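View pics/sidez.png

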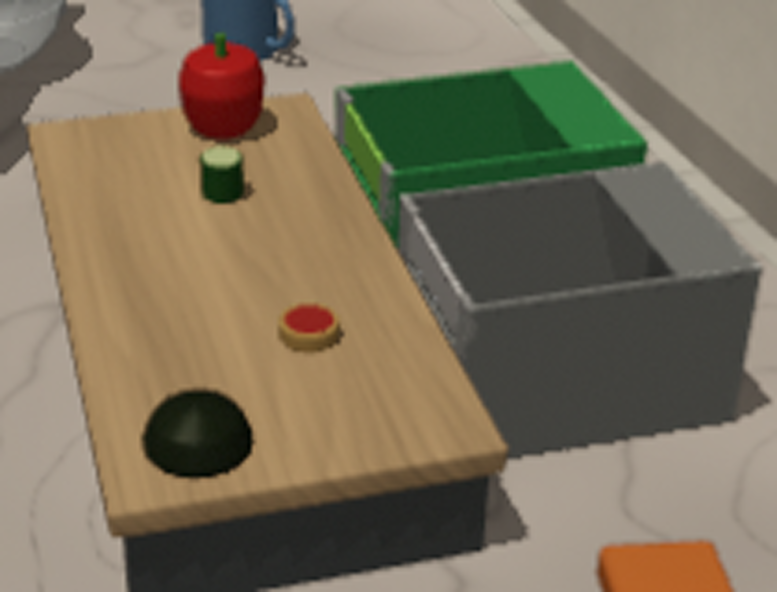

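```bash
python3 - <<'E'
from h import *
c=cam('top'); d=cam('side')
y=np.array([.0673,.9977]);x=np.array([.9977,-.0673]); S=np.array([606.8,-89.3])+90*y
print('sill',S)
def sf(P): q=np.array(P[:2])-S; return np.array([q@x,q@y]).round(1)
f=c['frame'];h=cv2.cvtColor(f,cv2.COLOR_RGB2HSV)
P=onz(c,312.69,213.62,124);print('cuc top',P,sf(P))
# side top disc
h2=cv2.cvtColor(d['frame'],cv2.COLOR_RGB2HSV);m=np.zeros(h2.shape[:2],bool);m[185:210,285:305]=1
t=m&(h2[...,0]>28)&(h2[...,0]<70)&(h2[...,2]>120);v,u=np.nonzero(t);print(u.mean(),v.mean(),len(u))
P2=onz(d,u.mean(),v.mean(),124);print('side',P2,sf(P2))
for n,p,z in(('cap',(370.9,211.5),104),('pepper',(280.8,204.9),140)):P=onz(c,*p,z);print(n,P.round(),sf(P))
# flap strip & bin check
g=(h[...,1]>90)&(h[...,0]>30)&(h[...,0]<48)&(h[...,2]>90);g[:170]=0;g[190:]=0
v,u=np.nonzero(g);print('flap px',u.min(),u.max(),v.mean());
for a in (u.min(),u.max()):P=onz(c,a,v[abs(u-a)<3].mean(),132);print(sf(P))
# bin rim outer corners (crop scale 4.6,3.8)
for p in((190,33),(397,45),(180,262),(383,275)):P=onz(c,255+p[0]/4.6,110+p[1]/3.8,135);print('rim',P.round(),sf(P))
# reproject side: sill, posts
for p in((0,55),(0,-55)):
  W=S+p[0]*x+p[1]*y; print([np.round(proj(d,[*W,z]),1) for z in(90,135)], [np.round((proj(d,[*W,z])-np.array([235,150]))*3.7) for z in(90,135)])
E
```

```text
sill [6.12857e+02 4.93000e-01]
cuc top [501.41345052  10.49047996 124.        ] [-111.9    2.5]
294.2325581395349 191.97674418604652 43
side [501.11509356  11.64973427 124.        ] [-112.2    3.6]
cap [ 507. -190.  104.] [ -92.5 -196.8]
pepper [531. 117. 140.] [-89.3 111. ]
flap px 301 329 179.80701754385964
[ 4.1 48.8]
[  3.  -46.3]
rim [827.  63. 135.] [209.1  77.2]
rim [814. -91. 135.] [206.9 -77.3]
rim [619.  72. 135.] [ 1.2 71.8]
rim [606. -77. 135.] [ -1.8 -77.8]
[array([327. , 189.3]), array([327.2, 176.3])] [array([340., 145.]), array([341.,  97.])]
[array([337.2, 207.5]), array([337.7, 193.8])] [array([378., 213.]), array([380., 162.])]
```

Both cameras agree: the cucumber is at (-112, 3) in the sill frame, which is 112 mm in front of the flap and within the given range. The rim and flap checks also fit. My plan is to line the jaws up along the board's x axis, straddle the cucumber, then drive forward. The leading finger opens the flap while the trailing finger pushes the cucumber.

Call:
arm_command:
  deltas:
    - [[0,0.16,-0.36,0,-0.15],[0,0.16,-0.36,0,-0.15],[0,0.16,-0.36,0,-0.15],[0,0.16,-0.36,0,-0.15],[0,0.16,-0.36,0,-0.15],[0,0.16,-0.36,0,-0.15],[0,0.16,-0.36,0,-0.15],[0,0.16,-0.36,0,-0.15],[0,0.16,-0.36,0,-0.15],[0,0.16,-0.36,0,-0.15],[0,0.16,-0.36,0,0],[0,0.16,-0.36,0,0]]

```text
t: 1.3
eef_pos: [469.0, 114.6, 214.1]
tcp_rot: [3.138, -0.002, 1.456]
ft_force: [1.1, 1.1, -0.1]
opening: 1.001
```

Call:
arm_command:
  deltas:
    - [[0,0.16,-0.34,0,0.03],[0,0.16,-0.34,0,0.03],[0,0.16,-0.34,0,0],[0,0,0,0,0],[0,0,0,0,0]]

```text
t: 1.72
eef_pos: [520.8, -0.3, 214.5]
tcp_rot: [3.136, -0.001, 1.497]
ft_force: [-0.1, 0.3, 0.2]
opening: 1.005
```

```bash
python3 - <<'E'
from h import *
s=env.state();print(s['eef_pos'],s['tcp_rot'],s['joints'])
c=cam('side');save(c,'s1.png');c=cam('top');save(c,'t1.png')
E
```

```text
[ 5.20809926e+02 -2.53370452e-01  2.14470633e+02] [ 3.13599965e+00 -9.75904121e-04  1.49734342e+00] [-1.28033647e-01  3.41536411e-01  1.81547718e+00  1.54169180e-03
  9.79048179e-01 -5.54344511e-02]
```

View pics/s1.png

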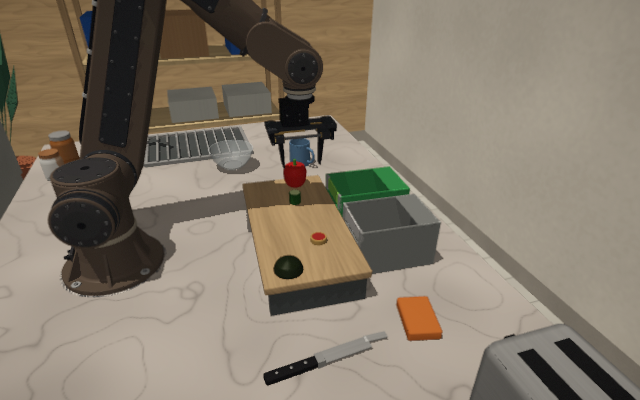

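The fingers hang fore and aft over the cucumber, with the tips near (283,165) and (320,165). I'll correct y by 10 mm and descend partway.

Call:
arm_command:
  deltas:
    - [[0,-0.02,0.1,0,0.01],[0,0,0,-0.15,0],[0,0,0,-0.2,0],[0,0,0,-0.2,0],[0,0,0,-0.1,0],[0,0,0,0,0]]

```text
t: 2.32
eef_pos: [515.5, 21.8, 149.3]
tcp_rot: [3.133, -0.002, 1.519]
ft_force: [-0.3, 0.2, 0.7]
opening: 0.997
```

```bash
python3 - <<'E'
from h import *
s=env.state();print(s['eef_pos'],s['tcp_rot'])
c=cam('side');cv2.imwrite('pics/s2.png',cv2.resize(c['frame'][90:250,220:430],None,fx=3.7,fy=3.7,interpolation=cv2.INTER_CUBIC)[:,:,::-1])
E
```

```text
[515.49552473  21.80742512 149.2506353 ] [ 3.13262231e+00 -1.75640387e-03  1.51863663e+00]
```

View pics/s2.png

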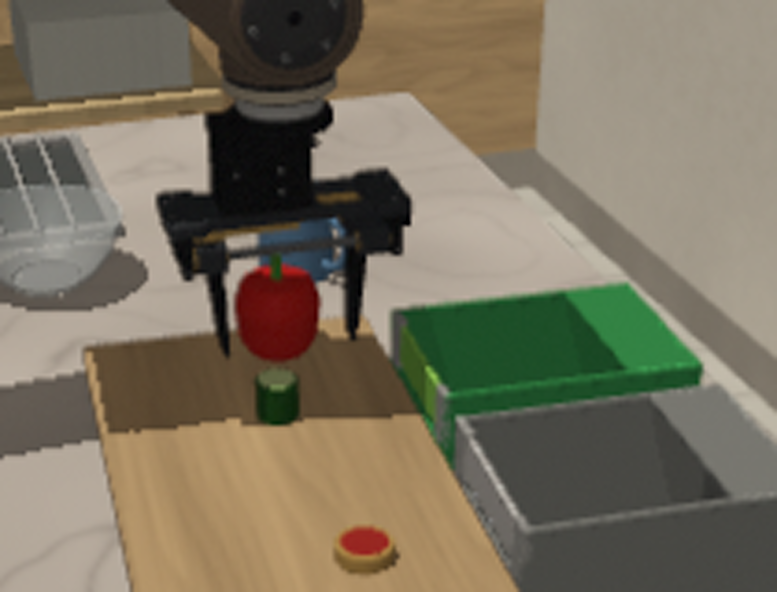

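Call:
arm_command:
  deltas:
    - [[0,0.02,-0.06,0,-0.01],[0,0,0,-0.1,0],[0,0,0,-0.1,0],[0,0,0,-0.1,0],[0,0,0,0,0],[0,0,0,0,0]]

```text
t: 2.87
eef_pos: [518.6, 17.9, 120.4]
tcp_rot: [3.127, -0.002, 1.514]
ft_force: [-0.3, -0.3, 0.2]
opening: 1.002
```

Call:
arm_command:
  deltas:
    - [[0,0,-0.06,-0.04,-0.01],[0,0,-0.03,-0.06,0],[0,0,0,-0.05,0],[0,0,0,-0.02,0],[0,0,0,0,0]]

```text
t: 3.28
eef_pos: [519.0, 7.4, 102.4]
tcp_rot: [3.126, -0.002, 1.504]
ft_force: [0.6, 0.5, -0.0]
opening: 1.002
```

```bash
cat >> h.py <<'E'
yv=np.array([.0673,.9977]);xv=np.array([.9977,-.0673]);S=np.array([606.8,-89.3])+90*yv
def sf(P): q=np.array(P[:2])-S; return np.array([q@xv,q@yv]).round(1)
def look(tag):
    s=env.state();phi=s['tcp_rot'][2]-np.pi/2+.0674
    print('t',s['t'],'tcp',s['eef_pos'].round(1),'sill',sf(s['eef_pos']),'phi',phi.round(3),'F',s['ft_force'].round(1))
    c=cam('side');d=cam('top')
    a=cv2.resize(c['frame'][130:230,260:420],None,fx=5,fy=5,interpolation=cv2.INTER_CUBIC)
    b=cv2.resize(d['frame'][110:265,255:425],None,fx=2.5,fy=2.5,interpolation=cv2.INTER_CUBIC)
    cv2.imwrite('pics/'+tag+'s.png',a[:,:,::-1]);cv2.imwrite('pics/'+tag+'t.png',b[:,:,::-1])
    h2=cv2.cvtColor(c['frame'],cv2.COLOR_RGB2HSV);H,Sa,V=[h2[...,i] for i in range(3)]
    m=np.zeros(H.shape,bool);m[180:215,285:345]=1
    t=(m&(H>28)&(H<70)&(V>70)&(Sa<110)).astype(np.uint8)
    n,l,st,ce=cv2.connectedComponentsWithStats(t)
    for i in range(1,n):
        if st[i,4]>12: print(' pale',ce[i].round(1),st[i,4],sf(onz(c,*ce[i],124)))
E
python3 -c "
from h import *
look('a')"
```

```text
t 3.2833 tcp [519.    7.4 102.4] sill [-94.1   0.6] phi 0.001 F [ 0.6  0.5 -0. ]
 pale [294.2 191.9] 41 [-112.1    4.2]
 pale [338.9 202.6] 74 [ -4.7 -84. ]
 pale [342.9 208.2] 18 [  -2.8 -115. ]
```

View pics/as.png

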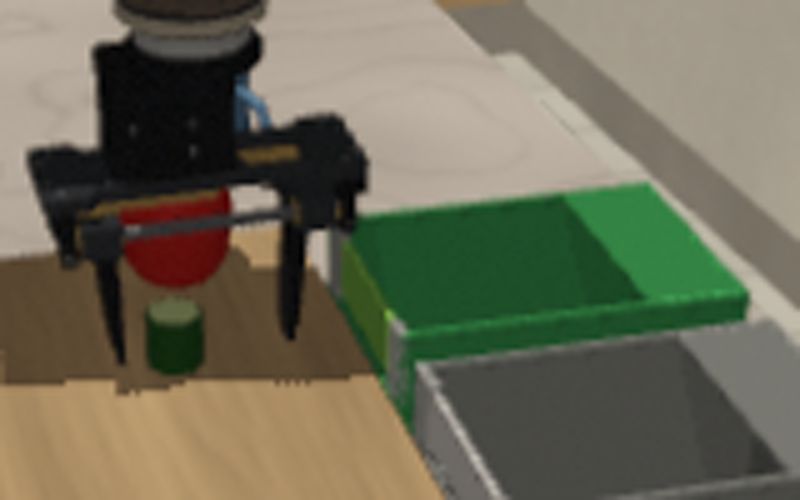

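View pics/at.png

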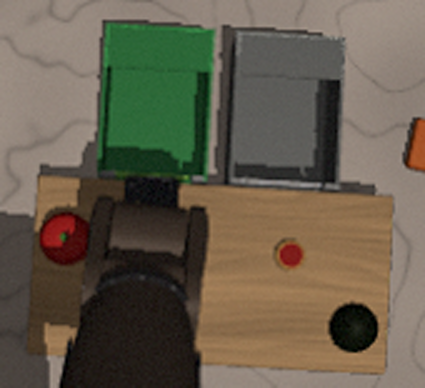

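Both fingers straddle the cucumber with clearance: trailing tip (284,203), leading tip (318,198), and cucumber top (294,192) undisturbed. I'll shift y by +4 mm and start the slow push.

Call:
arm_command:
  deltas:
    - [[0,0,0.04,0,0],[0,0.03,0.01,0,0],[0,0.04,0,0,0],[0,0.04,0,0,0],[0,0.04,0,0,0],[0,0.04,0,0,0],[0,0.04,0,0,0],[0,0.03,0,0,0]]

```text
t: 4.05
eef_pos: [548.1, 13.6, 103.8]
tcp_rot: [3.124, -0.002, 1.505]
ft_force: [0.1, 0.5, 0.6]
opening: 1.0
```

```bash
python3 -c "
from h import *
look('b')"
```

```text
t 4.05 tcp [548.1  13.6 103.8] sill [-65.4   8.7] phi 0.002 F [0.1 0.5 0.6]
 pale [299.2 191.2] 39 [-97.4   4.9]
 pale [338.9 202.3] 68 [ -4.3 -82.4]
 pale [342.9 208.2] 18 [  -2.8 -115. ]
```

View pics/bs.png

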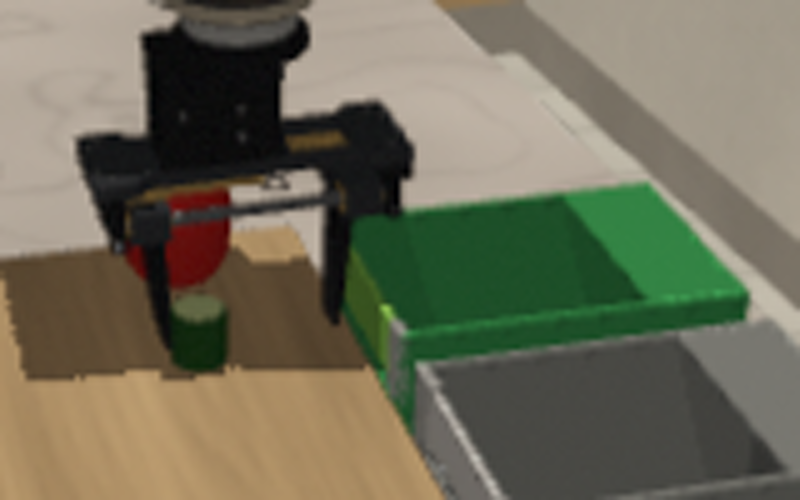

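The cucumber is being pushed upright, with its top at (299,191), and the leading finger is about to reach the flap. I'll continue while turning slightly left.

Call:
arm_command:
  deltas:
    - [[0,0.03,-0.003,-0.01,0.02],[0,0.04,-0.003,-0.01,0.02],[0,0.04,-0.003,-0.01,0.02],[0,0.04,-0.003,0,0.02],[0,0.04,-0.003,0,0.02],[0,0.04,-0.003,0,0.02],[0,0.03,-0.003,0,0.02]]

```text
t: 4.73
eef_pos: [574.8, 10.9, 100.1]
tcp_rot: [3.127, -0.002, 1.626]
ft_force: [-3.3, -0.4, 2.2]
opening: 0.999
```

```bash
python3 -c "
from h import *
look('c')"
```

```text
t 4.7333 tcp [574.8  10.9 100.1] sill [-38.7   7.8] phi 0.122 F [-3.3 -0.4  2.2]
 pale [308.7 190.2] 37 [-69.6   3.6]
 pale [338.8 202.3] 72 [ -4.5 -82.6]
 pale [342.9 208.2] 18 [  -2.8 -115. ]
```

View pics/cs.png

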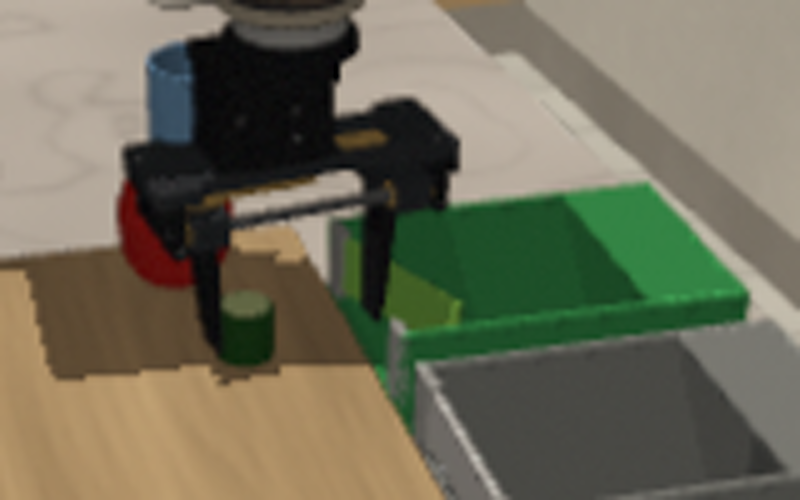

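View pics/ct.png

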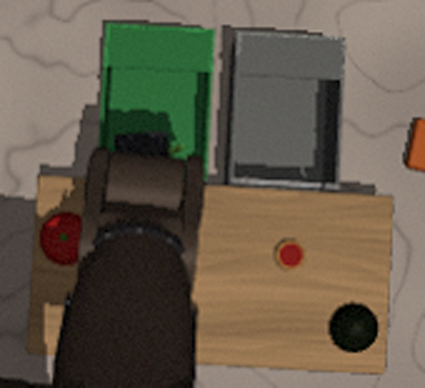

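The flap is open about 0.5 rad, held by the leading finger at (335,192). The cucumber is upright at 70 mm before the sill, so I'll carry on.

Call:
arm_command:
  deltas:
    - [[0,0.04,0,0,0],[0,0.04,0,0,0],[0,0.04,0,0,0],[0,0.04,0,0,0],[0,0.04,0,0,0],[0,0.04,0,0,0],[0,0.04,0,0,0],[0,0.04,0,0,0],[0,0.04,0,0,0],[0,0.04,0,0,0]]

```text
t: 5.67
eef_pos: [617.3, 11.1, 99.5]
tcp_rot: [3.13, -0.002, 1.625]
ft_force: [-3.0, -1.7, -0.1]
opening: 1.0
```

```bash
python3 -c "
from h import *
look('d')"
```

```text
t 5.6667 tcp [617.3  11.1  99.5] sill [ 3.7 10.9] phi 0.121 F [-3.  -1.7 -0.1]
 pale [323.9 187.3] 53 [-22.2   9.9]
 pale [338.8 202.2] 73 [ -4.3 -82. ]
 pale [342.9 208.2] 18 [  -2.8 -115. ]
```

View pics/ds.png

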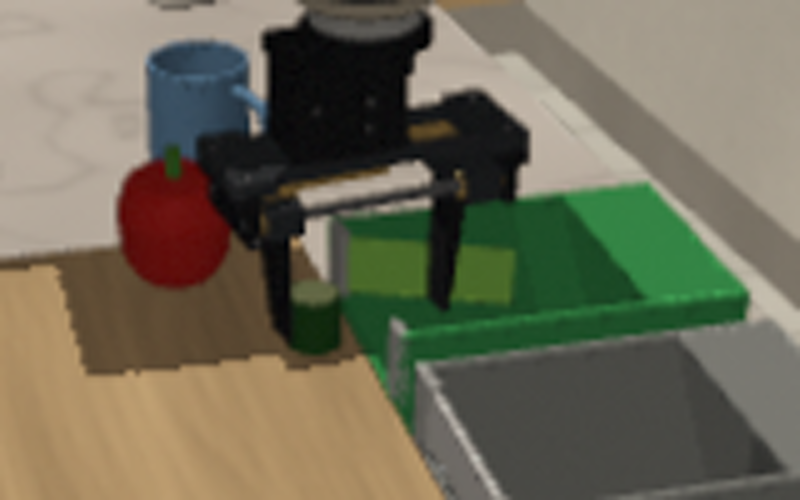

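Call:
arm_command:
  deltas:
    - [[0,0.04,-0.002,0,0],[0,0.04,-0.002,0,0],[0,0.04,-0.002,0,0],[0,0.04,-0.002,0,0],[0,0.04,-0.002,0,0],[0,0.04,-0.002,0,0]]

```text
t: 6.27
eef_pos: [643.8, 9.7, 99.6]
tcp_rot: [3.128, -0.002, 1.624]
ft_force: [-1.9, -0.8, 0.7]
opening: 0.997
```

```bash
python3 -c "
from h import *
look('e')"
```

```text
t 6.2667 tcp [643.8   9.7  99.6] sill [30.3 11.3] phi 0.121 F [-1.9 -0.8  0.7]
 pale [330.7 186.1] 41 [-1. 12.]
 pale [338.9 202.6] 76 [ -4.8 -84. ]
 pale [342.9 208.2] 18 [  -2.8 -115. ]
```

View pics/es.png

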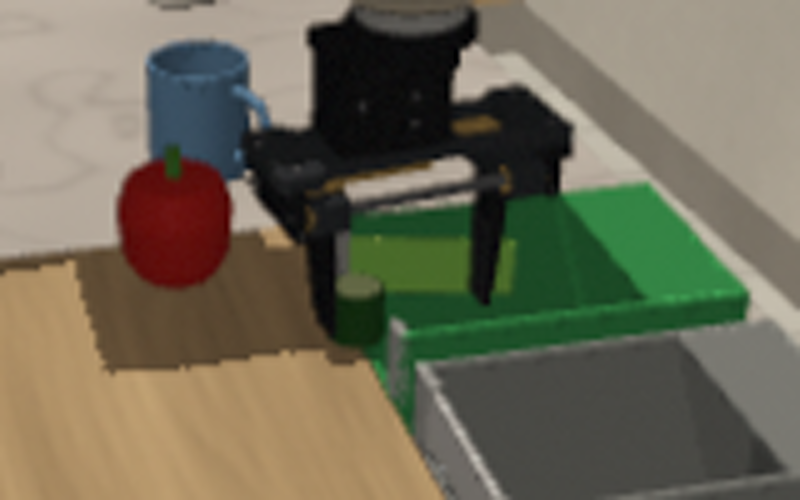

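The cucumber is at the sill edge and the flap is about 1.28 rad open. A few more millimetres should drop it.

Call:
arm_command:
  deltas:
    - [[0,0.03,0.005,0,0.01],[0,0.03,0.005,0,0.01],[0,0.02,0,0,0.01]]

```text
t: 6.62
eef_pos: [652.6, 10.7, 99.7]
tcp_rot: [3.128, -0.002, 1.65]
ft_force: [-1.7, -0.9, 0.2]
opening: 1.003
```

```bash
python3 -c "
from h import *
look('f')"
```

```text
t 6.6167 tcp [652.6  10.7  99.7] sill [39.  12.9] phi 0.146 F [-1.7 -0.9  0.2]
 pale [339.  204.1] 62 [ -6.8 -91.8]
 pale [342.9 208.2] 18 [  -2.8 -115. ]
```

View pics/fs.png

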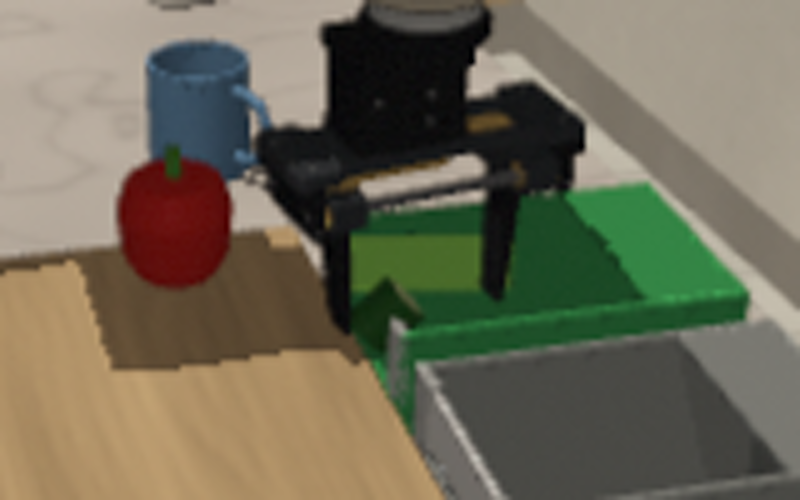

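The cucumber is tipping over the sill at about (338,193). I'll hold still so it falls.

Call:
arm_command:
  deltas:
    - [[0,0,0,0,0],[0,0,0,0,0],[0,0,0,0,0]]

```text
t: 6.97
eef_pos: [652.8, 10.6, 99.7]
tcp_rot: [3.127, -0.001, 1.649]
ft_force: [0.2, -1.1, -0.1]
opening: 0.999
```

```bash
python3 -c "
from h import *
look('g')"
```

```text
t 6.9667 tcp [652.8  10.6  99.7] sill [39.2 12.8] phi 0.146 F [ 0.2 -1.1 -0.1]
 pale [338.9 202.1] 74 [ -4.2 -81.8]
 pale [342.9 208.2] 18 [  -2.8 -115. ]
```

View pics/gs.png

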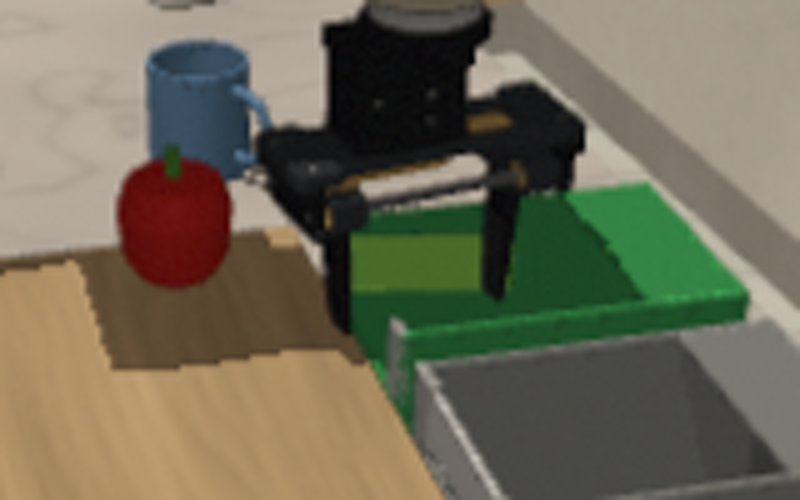

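The cucumber has dropped out of sight below the sill and the flap is still held open. I'll back out along the same path so that the spring shuts the flap, then lift.

Call:
arm_command:
  deltas:
    - [[0,0,0,0,0],[0,0,0,0,0],[0,-0.05,0.002,0,0],[0,-0.07,0.002,0,-0.01],[0,-0.07,0.002,0,-0.01],[0,-0.07,0.002,0,-0.01],[0,-0.07,0.002,0,-0.01],[0,-0.07,0.002,0,-0.01],[0,-0.07,0.002,0,-0.01],[0,-0.07,0.002,0,-0.01],[0,-0.07,0.002,0,-0.01],[0,-0.07,0.002,0,-0.01]]

```text
t: 8.07
eef_pos: [578.0, 12.4, 100.3]
tcp_rot: [3.125, -0.001, 1.571]
ft_force: [-0.7, -1.5, -0.8]
opening: 0.994
```

```bash
python3 -c "
from h import *
look('i')"
```

```text
t 8.0667 tcp [578.   12.4 100.3] sill [-35.6   9.5] phi 0.067 F [-0.7 -1.5 -0.8]
 pale [338.8 202.2] 73 [ -4.3 -82. ]
 pale [342.9 208.2] 18 [  -2.8 -115. ]
```

View pics/is.png

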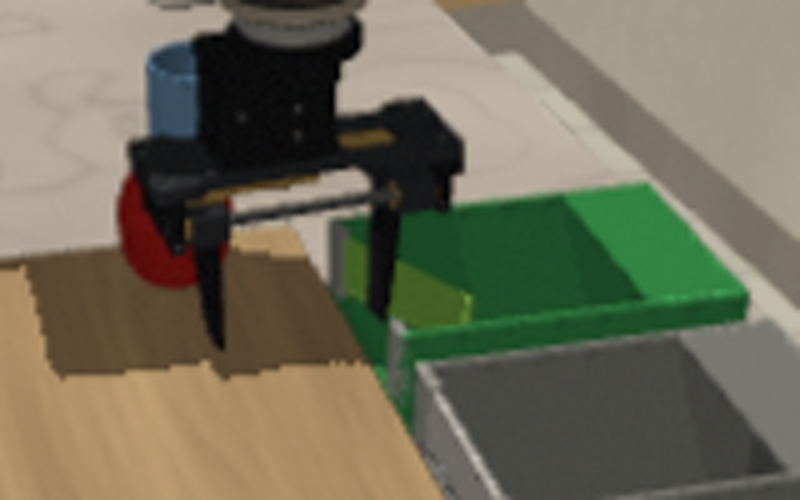

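The flap is following the finger back. I'll retreat another 35 mm or so, then lift well clear.

Call:
arm_command:
  deltas:
    - [[0,-0.07,0.002,0,0],[0,-0.07,0.002,0,0],[0,-0.07,0.002,0,0],[0,-0.07,0.002,0,0],[0,-0.07,0.002,0,0],[0,-0.05,0,0,0],[0,0,0,0.1,0],[0,0,0,0.25,0],[0,0,0,0.3,0],[0,0,0,0.3,0],[0,0,0,0.2,0],[0,0,0,0.1,0]]

```text
t: 9.17
eef_pos: [531.7, 14.6, 231.9]
tcp_rot: [3.129, -0.002, 1.572]
ft_force: [0.4, 0.1, 0.9]
opening: 1.001
```

Call:
arm_command:
  deltas:
    - [[0,-0.2,0,0,0],[0,-0.3,0,0,0],[0,-0.2,0,0,0],[0,-0.1,0,0,0],[0,0,0,0,0],[0,0,0,0,0]]

```text
t: 9.67
eef_pos: [451.6, 14.5, 240.3]
tcp_rot: [3.115, -0.001, 1.572]
ft_force: [0.4, -0.5, 0.0]
opening: 0.998
```

```bash
python3 - <<'E'
from h import *
look('j')
c=cam('side');cv2.imwrite('pics/j2.png',cv2.resize(c['frame'][100:320,220:460],None,fx=2.6,fy=2.6,interpolation=cv2.INTER_CUBIC)[:,:,::-1])
d=cam('top');cv2.imwrite('pics/j3.png',cv2.resize(d['frame'][110:265,255:425],None,fx=3.8,fy=3.8,interpolation=cv2.INTER_CUBIC)[:,:,::-1])
print(env.state()['qvel'].round(3))
E
```

```text
t 9.6667 tcp [451.6  14.5 240.3] sill [-161.8    3.1] phi 0.069 F [ 0.4 -0.5  0. ]
 pale [339.  202.2] 69 [ -4.  -82.3]
 pale [342.9 208.2] 18 [  -2.8 -115. ]
[-0.     0.002  0.005 -0.     0.     0.   ]
```

View pics/j2.png

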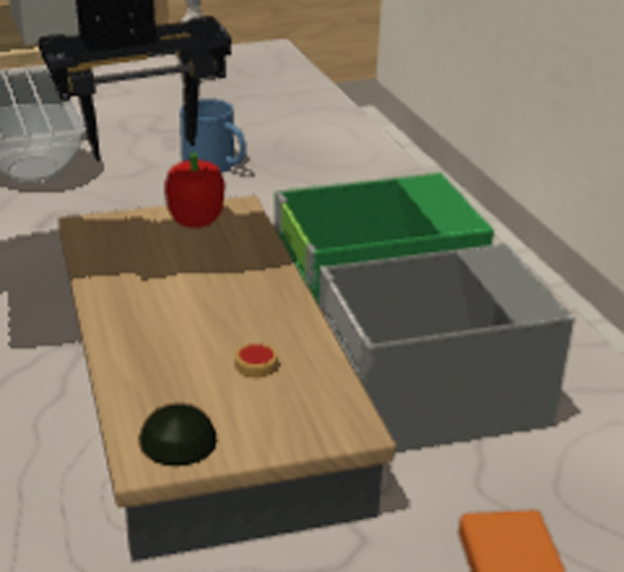

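View pics/j3.png

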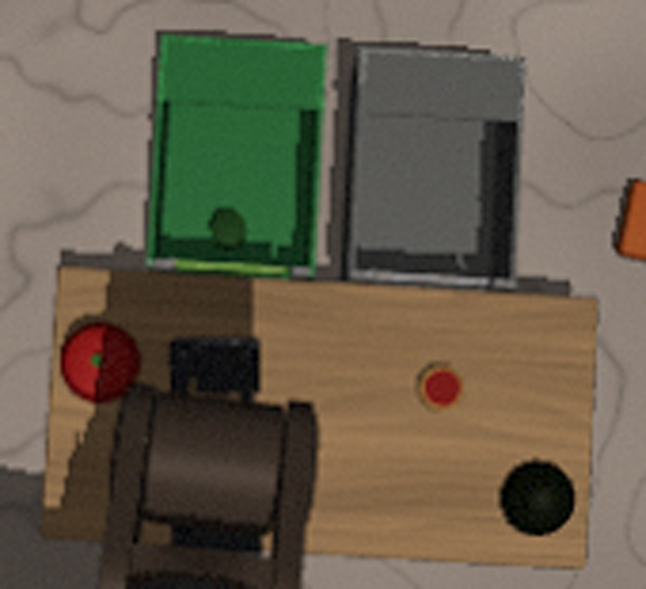

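The cucumber stands on the green bin's floor at (228,226) in the zoomed view. Both flaps look shut and the bystanders look unmoved. I'll do one last motion check, then hand in.

```bash
python3 - <<'E'
from h import *
def cu(d):
    f=d['frame'].astype(int);r=f[158:178,300:334];g=(r[...,1]<85)&(r[...,1]>r[...,2]);g&=np.indices(g.shape)[1]<28
    n,l,s,c=cv2.connectedComponentsWithStats(g.astype(np.uint8));i=1+s[1:,4].argmax();return c[i]+[300,158],s[i,4]
d=cam('top');p=cu(d);[cam('top') for _ in range(6)];d2=cam('top');q=cu(d2);print(p,q,sf(onz(d2,*q[0],41)))
a=cv2.imread('pics/top0.png')[:,:,::-1]; h=lambda f:cv2.cvtColor(np.ascontiguousarray(f),cv2.COLOR_RGB2HSV)
for n,lo,hi,b in(('sponge',5,15,(155,185,410,455)),('mug',100,120,(155,195,170,215)),('cap',0,6,(203,220,360,380)),('pepper',0,6,(190,222,265,295))):
    o=[]
    for f in(a,d2['frame']):
        m=h(f)[b[0]:b[1],b[2]:b[3]];k=(m[...,0]>=lo)&(m[...,0]<=hi)&(m[...,1]>130);v,u=np.nonzero(k);o.append((u.mean().round(2),v.mean().round(2)))
    print(n,o)
env.job_done()
E
```

```text
(array([313.18894009, 172.68663594]), np.int32(217)) (array([313.09174312, 172.67889908]), np.int32(218)) [38.  10.2]
sponge [(np.float64(23.23), np.float64(14.76)), (np.float64(23.22), np.float64(14.77))]
mug [(np.float64(21.14), np.float64(22.94)), (np.float64(22.28), np.float64(22.41))]
cap [(np.float64(11.12), np.float64(8.57)), (np.float64(11.0), np.float64(8.53))]
pepper [(np.float64(15.86), np.float64(15.04)), (np.float64(15.47), np.float64(14.89))]
the job is handed in; nothing more can be done
```

The cucumber end is in the green bin and the job is handed in, finished at about 10 s of the 35 s allowed. I lined the open jaws up along the board's x axis and lowered them around the cucumber. The leading finger pushed the green flap open to an estimated 1.3 rad, worked out from the finger position. The trailing finger slid the cucumber, still upright, over the sill until it fell in. I then backed out so the spring shut the flap, lifted and moved clear.

**Last checks:**
- **Cucumber:** it sits on the green bin floor, roughly 40 mm past the sill and 10 mm left of centre. That position is rough because the colour mask also took in shadow. It moved 0.1 px over about 0.35 s, so it is at rest.
- **Flaps:** both look shut in the pictures, but I did not measure their angles.
- **Bystanders:** the sponge, cap and pepper centroids moved by 0.4 px or less. The mug's moved 1.3 px (about 4 mm), although the arm never went near it after the first look. I put that down to the arm's shadow or reflections, but did not confirm it. The avocado, knife and bowl were judged only by eye or not compared; the arm did not go near them at their height.
- **Contact forces:** I could not measure the forces on the cucumber directly. The wrist read 4 N or less at each reading during the push, which includes the flap's spring.

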